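# Reset the two-button interlock station

### The arm

A 6-joint arm with a two-finger parallel gripper is mounted at the origin on a cart in front of the work surface, level with it; the furniture and walls round the work are solid. World frame = base frame: x ahead of the robot, y to its left, z up, the work surface at z = 0. Lengths are in m, angles in degrees, forces in N, time in s.
With the tool pointing down it reaches from about 0.4 to 0.825 m from the base axis. Payload 7 kg.
Tool frame: the origin (TCP) lies between the finger pads; the fingertips stand 22 mm ahead of it and the grasp point (between the pads) lies 3 mm ahead of it; z points along the fingers, y is the line along which they close (so a half turn about z gives the same grasp; the last joint's range is limited). The gripper opens to 88 mm and grips with 3 to 60 N. Pads are 19 mm wide; open, the fingers measure 130 mm over their backs; the gripper's body (78 mm by 193 mm) begins 47 mm behind the grasp point.
Start: joints at [80.105, 20.546, 0.682, 0, -70.136, -16.507], TCP at [0.3, 0.605, 0.214] pointing down, gripper open.
Joint ranges: [-176.03, 176.03], [-82.01, 121.73], [-58.28, 71.71], [-173.87, 95.51], [-174.79, -0.11], [-173.66, 173.66]. Speed limits (degrees/s): [136.94, 136.94, 172.46, 180, 180, 180].

### API

Orientations are given as [roll, pitch, yaw] about the fixed x, y, z axes, in that order (R = Rz(yaw) Ry(pitch) Rx(roll)).
In Python, from plant import ctrl gives the robot as it stands.
- The arm moves only by the tool apply_moves, never from a script. Its argument "targets" is a list of rows, each an object with "travel": the shift along the tool's x, y, z in mm, a list of three; "roll": the turn about the tool's z in degrees; "jaw": the finger opening in mm, from 0 to 87.6. In form: [{"travel": [tx, ty, tz], "roll": roll, "jaw": jaw}, ...]. A call has 1 to 10 rows; each row shifts and turns the commanded pose from where the row before left it, along the tool's axes as they then stand; what a row does not reach is not made up. A row lasts 1/10 s, in which the tool goes at most 50 mm and 8.59 degrees, less where a joint would pass 70% of its speed; a pose out of reach is approached as far as the arm can. A call with a gripper value outside its range is refused whole. The fingers move at their own pace and stop on an object; the grip force is fixed at half the most. Time passes only in rows, so rows that do not move let the fingers close. It gives the time, the measured TCP pose, the force, the opening and the grip force at its end, in the units of the state.
- ctrl.get_obs(): the state, without advancing time (a new reading comes with each control period).
- ctrl.snapshot(name): name is "scene" or "top" or "wrist"; returns the picture (400x640x3 uint8, red, green, blue); there is no depth.
- ctrl.calibration(name): a dict with "K" (3x3 intrinsics, pixels), "dist_coeffs" ([k1, k2, p1, p2, k3] as OpenCV has them; the pictures are not rectified), "extrinsics" (4x4, takes a point from camera to world coordinates); the wrist camera has in their place "hand_eye" (4x4, takes a point from camera to tool coordinates, whose origin is the TCP and whose axes are the flange's). Camera axes: x right, y down, z forward; pixel columns grow to the right and rows downward; lengths in m; the calibration is good to about 2 mm. A picture is of the moment at which its call begins: read the wrist's pose just before it. calibration takes no time and is no camera call.
- ctrl.close_job(): hands the job in; it is judged then, once.
The state is a dict: "clock": time; "joint_pos": joint angles; "qvel": joint speeds; "tau": joint torques, N m; "tool_pos": TCP position; "orientation": TCP orientation; "force": force on the tool from outside, world axes, zero at the start; "moment": the same for the moment, N m; "opening": finger opening in m; "gripper_force": force on a finger pad.
Only numpy, scipy, OpenCV 4.12 (cv2) and the standard library are available. Lean on these libraries where they do the work, as an engineer would, in place of code of your own. Each camera call takes 0.05 s, during which the arm holds its last target. There are 200 camera calls.

### The job

Push the sliding shutter of the interlock station fully open, away from its front side. Then press the two flat buttons it covered down together, one fingertip on each, and hold both down until the release bolt at the station's right side has slid fully out, then let go and leave everything clear. Do not press the mushroom-shaped stop button, do not touch the bolt, and leave the loose parts behind the station where they are.

Things in the scene. Friction and masses are not known exactly. Their poses are not given: they have to be found in the camera images.
- station: dark steel box with a grey deck, 155 (x) x 176 (y) x 55 mm tall, bolted down; origin: centre of underside, z up; -x = front (towards the robot, up to 30 degrees askew), +y = left. In its frame (mm): deck z=55, buttons (-15, 31) and (-15, -31), stop button (-57, 58), bolt in the right side (-45, -88); guide rails along x, 21 high, inner faces y=57 and -57, x -55 to 69; cable gland 22 long at the back
- shutter (a joint): steel shutter plate, 44 (x) x 118 (y) x 4 mm, underside 13.5 mm and top face 17.5 mm above the deck, running between the rails over the buttons. 0 = closed (over the buttons), 0.054 m = fully open; opens along the station's +x and starts nearly closed. Needs about 2 N, stays where it is left.
- ridge_top (a point): top centre of the push ridge, an upright steel bar on the middle of the shutter: 10 mm thick (x), 56 mm long (y), rising 19 mm above the plate's top face (91.5 mm above the bench). Moves with the shutter; axes as the station's
- left_button (a joint): left flat round black button, 26 mm diameter, at station y=+31. 0 = up, 0.008 m = fully down; spring, about 1 N at the top to 3 N fully down. It springs back.
- right_button (a joint): right flat round black button, the same as the left, at station y=-31 (62 mm between the centres)
- left_button_top (a point): centre of the left button's top face: 10 mm above the deck when up, 2 mm above it when fully down
- right_button_top (a point): centre of the right button's top face
- bolt (a joint): release bolt, square steel bar 14 x 14 mm, 31 mm above the bench in the station's right (-y) side near the front. 0 = in (sticks out 3 mm), 0.020 m = fully out (23 mm). A damped spring slides it out in about 2.5 s, only while both buttons are down more than 5 of 8 mm; letting go before 17 mm stops it and jams the buttons half down. It stays out by itself.
- bolt_end (a point): centre of the bolt's outer end face
- stop_button (a joint): mushroom-headed black stop button at the front left corner of the deck, head 34 mm diameter, top 24 mm above the deck; 0 = up, 0.006 m = pressed. To be left alone.
- spacer: loose brass spacer ring, 29 mm diameter, 21 mm tall, standing behind the station; origin at the centre of its underside. To be left alone
- bush: loose turned aluminium bush, 34 mm diameter, 26 mm tall, standing behind the station; origin at the centre of its underside. To be left alone
- hex_nut: loose brass hex nut, 32 mm wide, 14 mm tall, lying behind the station; origin at the centre of its underside. To be left alone

How it is judged (in metres and radians):
On the way, in this order (a step that is already met when the one before it is completed fails the run):
1. the shutter is pushed open (value of joint shutter above 0.046 m), for 0.1 s.
2. both buttons are pressed down together by the fingers (value of joint each of left_button, right_button above 0.006 m and contact force between the fingers and station above 3 N), for 0.3 s.
3. the bolt has slid out while both buttons are still held down (value of joint bolt above 0.017 m and value of joint each of left_button, right_button above 0.006 m), for 0.1 s.
At the end, for the whole second after the job is handed in: The shutter is open (over 45 of 54 mm), the bolt is out (over 18 of 20 mm), both buttons and the stop button have sprung back (under 1.5 mm), and the spacer, bush and nut stand within 20 mm of where they were (value of joint shutter above 0.045 m and value of joint bolt above 0.018 m and value of joint each of left_button, right_button, stop_button below 0.0015 m and distance of each of spacer, bush, hex_nut from where it was at the start of the episode below 0.02 m); the robot touches nothing.
It fails at once if one button is pressed down while the other is still up ((value of joint left_button above 0.006 m and value of joint right_button below 0.001 m) or (value of joint right_button above 0.006 m and value of joint left_button below 0.001 m)).
It fails at once if the stop button is pressed (value of joint stop_button above 0.002 m).
It fails at once if the bolt is touched (contact force between any of the fingers, the arm and bolt above 0.5 N).
It fails at once if a loose part behind the station is moved or lifted (distance of any of spacer, bush, hex_nut from where it was at the start of the episode above 0.02 m).
It also fails if it takes over 48 s, if anything falls off the work surface, if the arm or the gripper's body presses on something with over 40 N, if the wrist force passes 120 N, or if a joint passes its speed limit or range.

## Working session

There is one attempt and no reset: what is moved stays moved. The work goes in short steps, Python scripts to look and compute and a tool call to move; the robot and the scene stay as the last step left them, time stands still between calls to the robot, and variables do not carry over. Pictures are saved under pics/ and viewed, at most 10 in all, crops included, and the job is handed in when it is done.

Besides the shell and the picture viewer there is one more tool, called after "Emit:" as a command line: name --argument value ..., lists and objects as JSON in quotes. apply_moves: Moves the arm, as the interface text tells. Its arguments: {"type":"object","properties":{"targets":{"type":"array","items":{"type":"object","properties":{"travel":{"type":"array","items":{"type":"number"}},"roll":{"type":"number"},"jaw":{"type":"number"}}}}},"required":["targets"]}

```bash
mkdir -p pics; python3 - <<'E'
from plant import ctrl
import cv2,numpy as np
o=ctrl.get_obs();print({k:o[k] for k in('clock','tool_pos','orientation','force','opening')})
for n in('scene','top'):
    cv2.imwrite(f'pics/{n}0.png',ctrl.snapshot(n)[:,:,::-1]);c=ctrl.calibration(n);print(n,{k:np.round(v,4).tolist() for k,v in c.items()})
print(ctrl.calibration('wrist'))
E
```

```text
{'clock': 0.0, 'tool_pos': array([0.29993201, 0.60410894, 0.21261047]), 'orientation': array([ 1.79901765e+02, -9.31122205e-03, -2.64097495e+01]), 'force': array([ 0.26664311,  0.15454678, -0.21341638]), 'opening': 0.08790829857950713}
scene {'K': [[369.087, 0.0, 313.6319], [0.0, 369.087, 196.5525], [0.0, 0.0, 1.0]], 'dist_coeffs': [-0.0332, 0.0, 0.0, 0.0, 0.0], 'extrinsics': [[0.8845, -0.3064, 0.3517, 0.3291], [-0.4665, -0.5792, 0.6685, -0.5465], [-0.0011, -0.7554, -0.6552, 0.6435], [0.0, 0.0, 0.0, 1.0]]}
top {'K': [[417.6275, 0.0, 323.7003], [0.0, 417.6275, 194.8149], [0.0, 0.0, 1.0]], 'dist_coeffs': [-0.0304, 0.0, 0.0, 0.0, 0.0], 'extrinsics': [[-0.0161, -0.9979, 0.0622, 0.5544], [-0.9997, 0.0173, 0.0184, 0.0219], [-0.0194, -0.0618, -0.9979, 0.9196], [0.0, 0.0, 0.0, 1.0]]}
{'K': array([[282.55853559,   0.        , 319.90689049],
       [  0.        , 282.55853559, 200.64622355],
       [  0.        ,   0.        ,   1.        ]]), 'dist_coeffs': array([-0.04511766,  0.        ,  0.        ,  0.        ,  0.        ]), 'hand_eye': array([[ 1.10870090e-04, -9.56282454e-01, -2.92444619e-01,
         7.79660495e-02],
       [ 9.99999933e-01,  4.03961669e-06,  3.65905409e-04,
         4.80451960e-04],
       [-3.48727558e-04, -2.92444640e-01,  9.56282391e-01,
        -1.71256363e-01],
       [ 0.00000000e+00,  0.00000000e+00,  0.00000000e+00,
         1.00000000e+00]])}
```

View pics/top0.png

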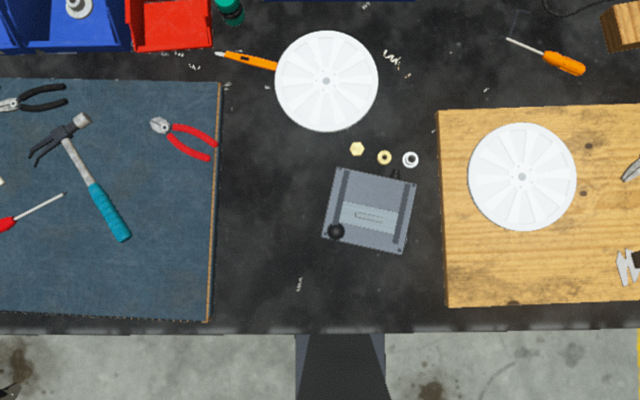

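View pics/scene0.png

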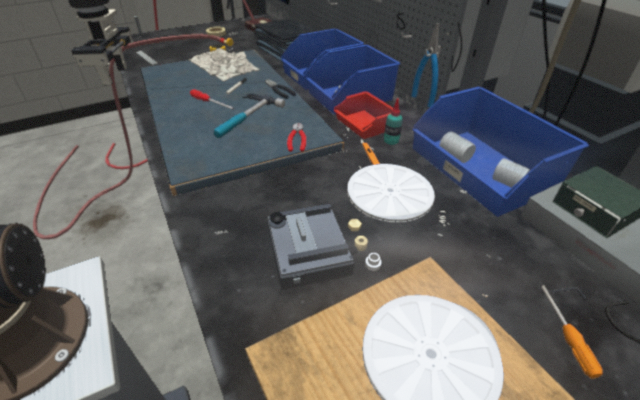

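Top view: station corners near (338,168), (416,183), (403,254) and (322,236), with the stop button at (336,231). The loose parts are behind it, at (357,149), (384,157) and (410,159). I'll enlarge it.

```bash
cat > h.py <<'E'
from plant import ctrl
import cv2,numpy as np
from scipy.spatial.transform import Rotation as R
def cam(n,o=None):
    c=ctrl.calibration(n)
    if n!='wrist': return c['K'],c['dist_coeffs'],c['extrinsics']
    T=np.eye(4);T[:3,:3]=R.from_euler('xyz',o['orientation'],degrees=True).as_matrix();T[:3,3]=o['tool_pos']
    return c['K'],c['dist_coeffs'],T@c['hand_eye']
def ray(C,px,z):
    K,d,E=C
    p=cv2.undistortPoints(np.array(px,float).reshape(-1,1,2),K,d)[:,0]
    v=np.c_[p,np.ones(len(p))]@E[:3,:3].T
    return E[:3,3]+v*((np.asarray(z)-E[2,3])/v[:,2])[:,None]
def proj(C,P):
    K,d,E=C;I=np.linalg.inv(E)
    return cv2.projectPoints(np.array(P,float),cv2.Rodrigues(I[:3,:3])[0],I[:3,3],K,d)[0][:,0]
def st(x,y,yaw,P):
    c,s=np.cos(np.radians(yaw)),np.sin(np.radians(yaw));P=np.array(P,float)
    return np.c_[x+c*P[:,0]-s*P[:,1],y+s*P[:,0]+c*P[:,1],P[:,2]]
E
python3 - <<'E'
from h import *
im=cv2.imread('pics/top0.png')
cv2.imwrite('pics/topc.png',cv2.resize(im[135:265,305:435],None,fx=4.6,fy=4.6,interpolation=cv2.INTER_CUBIC))
C=cam('top')
P=ray(C,[(338,168),(416,183),(403,254),(322,236)],[.055]*4);print(P)
print(P.mean(0),np.degrees(np.arctan2(*(P[0]-P[3])[[1,0]])),np.degrees(np.arctan2(*(P[1]-P[2])[[1,0]])))
E
```

```text
[[ 0.66368684  0.0072159   0.055     ]
 [ 0.62949061 -0.15380601  0.055     ]
 [ 0.48375637 -0.12292081  0.055     ]
 [ 0.52322784  0.04277076  0.055     ]]
[ 0.57504041 -0.05668504  0.055     ] -14.205087949335235 -11.965548366129443
```

View pics/topc.png

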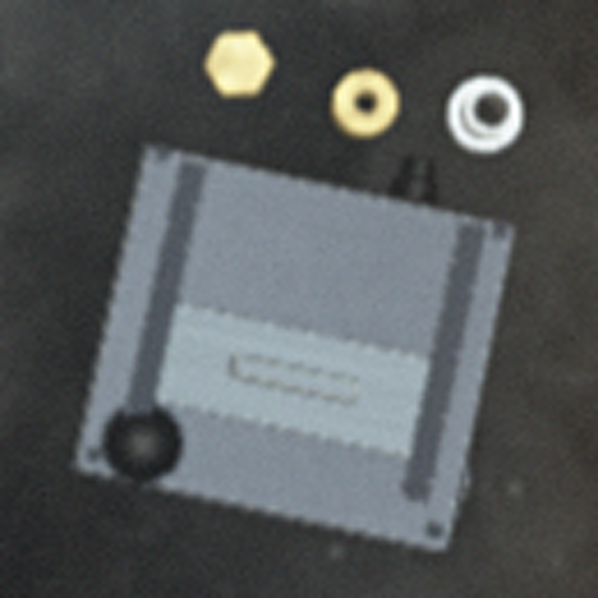

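Deck corners in the crop give a station near (0.575, -0.057) with a yaw of about -13°. I'm moving above its front.

Emit:
apply_moves --targets '[{"travel":[25,24,0],"roll":0,"jaw":87},{"travel":[25,24,0],"roll":0,"jaw":60},{"travel":[25,24,0],"roll":0,"jaw":40},{"travel":[25,24,0],"roll":0,"jaw":20},{"travel":[25,24,0],"roll":0,"jaw":20},{"travel":[25,24,0],"roll":0,"jaw":20},{"travel":[25,24,0],"roll":0,"jaw":20},{"travel":[25,24,0],"roll":0,"jaw":20},{"travel":[25,24,0],"roll":0,"jaw":20},{"travel":[25,24,0],"roll":0,"jaw":20}]'

```text
clock: 1.1
tool_pos: [0.4174, 0.2769, 0.2134]
orientation: [180.0, 0.0, -26.4]
force: [0.4, -0.4, -1.4]
opening: 0.0224
gripper_force: 0.0
```

Emit:
apply_moves --targets '[{"travel":[25,24,0],"roll":0,"jaw":20},{"travel":[25,24,0],"roll":0,"jaw":20},{"travel":[25,24,0],"roll":0,"jaw":20},{"travel":[25,24,0],"roll":0,"jaw":20},{"travel":[25,24,0],"roll":0,"jaw":20},{"travel":[25,24,0],"roll":0,"jaw":20},{"travel":[25,24,0],"roll":0,"jaw":20},{"travel":[25,24,0],"roll":0,"jaw":20},{"travel":[25,24,0],"roll":-6.7,"jaw":20},{"travel":[0,0,0],"roll":-6.7,"jaw":20}]'

```text
clock: 2.1
tool_pos: [0.5232, -0.0181, 0.213]
orientation: [179.9, 0.1, -12.9]
force: [-0.0, 0.6, 1.2]
opening: 0.0204
gripper_force: 0.0
```

Emit:
apply_moves --targets '[{"travel":[0,0,0],"roll":0,"jaw":20},{"travel":[0,0,0],"roll":0,"jaw":20},{"travel":[0,0,0],"roll":0,"jaw":20}]'

```text
clock: 2.4
tool_pos: [0.5227, -0.0146, 0.2135]
orientation: [-180.0, 0.0, -13.1]
force: [0.4, 0.4, -0.5]
opening: 0.02
gripper_force: 0.0
```

```bash
python3 - <<'E'
from h import *
import pickle
o=ctrl.get_obs();pickle.dump(o,open('o1.pkl','wb'))
im=ctrl.snapshot('wrist')[:,:,::-1];cv2.imwrite('pics/w1.png',im)
print(o['clock'],o['tool_pos'],o['orientation'],o['opening'],o['force'])
E
```

```text
2.4 [ 0.52265528 -0.01455162  0.21354428] [-1.79997364e+02  4.89313908e-03 -1.30991223e+01] 0.01996196218693909 [ 0.4051502   0.44355245 -0.46134841]
```

View pics/w1.png

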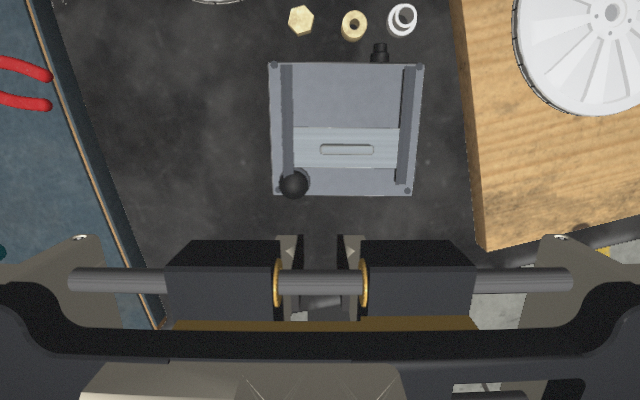

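Wrist view: the deck corners are at (269,62), (424,64), (411,195) and (273,195). The ridge is centred at (347,149) and the stop button at (294,184). The tool's yaw matches the station.

```bash
python3 - <<'E'
from h import *
import pickle
from scipy.optimize import least_squares
o=pickle.load(open('o1.pkl','rb'));C=cam('wrist',o)
# order: back-left, back-right, front-right, front-left
S=np.array([(77.5,88,55),(77.5,-88,55),(-77.5,-88,55),(-77.5,88,55)])/1000
for nm,C,px in(('wrist',C,[(269,62),(424,64),(411,195),(273,195)]),('top',cam('top'),[(337.6,167),(416.7,184.6),(401.3,254.8),(320.9,236.7)])):
    P=ray(C,px,[.055]*4)
    f=least_squares(lambda q:(st(*q,S)-P)[:,:2].ravel(),[.575,-.057,-13]);print(nm,f.x,(f.fun*1000).round(1))
    x,y,a=f.x
    q=(347,149.5) if nm=='wrist' else (305+294/4.6,135+378/4.6)
    r=ray(C,[q],[.0915])[0];d=R.from_euler('z',-a,degrees=True).apply(r-[x,y,0]);print('ridge',r,'in station',d)
E
```

```text
wrist [  0.57280178  -0.05517539 -13.53021917] [ 4.6  3.9  2.6 -4.9 -5.2 -3.2 -2.   4.2]
ridge [ 0.55842049 -0.05179475  0.0915    ] in station [-1.4773083e-02 -7.7804631e-05  9.1500000e-02]
top [  0.57398517  -0.05536887 -13.86235876] [ 4.5  3.5  2.  -4.2 -4.5 -2.8 -2.   3.6]
ridge [ 0.5601657  -0.05146841  0.0915    ] in station [-0.01435148  0.00047585  0.0915    ]
```

Emit:
apply_moves --targets '[{"travel":[3.5,28,0],"roll":0.5,"jaw":10},{"travel":[0,0,20],"roll":0,"jaw":10},{"travel":[0,0,30],"roll":0,"jaw":10},{"travel":[0,0,30],"roll":0,"jaw":10},{"travel":[0,0,20],"roll":0,"jaw":10},{"travel":[0,0,13],"roll":0,"jaw":10},{"travel":[0,0,0],"roll":0,"jaw":10},{"travel":[0,0,0],"roll":0,"jaw":10},{"travel":[0,0,0],"roll":0,"jaw":10}]'

```text
clock: 3.35
tool_pos: [0.5207, -0.0427, 0.1016]
orientation: [-180.0, -0.1, -13.5]
force: [0.3, 0.1, 0.3]
opening: 0.0098
gripper_force: 0.0
```

```bash
python3 - <<'E'
from h import *
o=ctrl.get_obs()
im=ctrl.snapshot('wrist')[:,:,::-1];cv2.imwrite('pics/w2.png',im)
print(o['clock'],o['tool_pos'],o['orientation'],o['opening'],o['force'])
print(R.from_euler('z',13.6,degrees=True).apply(o['tool_pos']-[.5733,-.0553,0]))
E
```

```text
3.35 [ 0.52071359 -0.04274045  0.10162567] [-1.79962772e+02 -9.19898310e-02 -1.34843199e+01] 0.009756624214668014 [0.30629858 0.06725861 0.31270302]
[-0.05406522 -0.00015789  0.10162567]
```

View pics/w2.png

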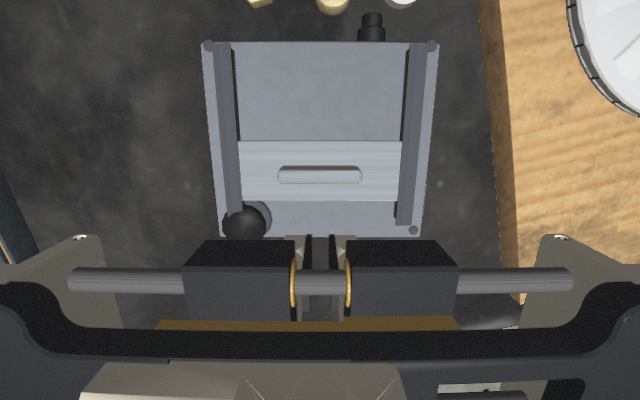

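Wrist view: the fingers are centred in front of the ridge (ridge 278–361 at row 175, fingers centred at column 320) and clear of the stop button. Pushing now.

Emit:
apply_moves --targets '[{"travel":[10,0,0],"roll":0,"jaw":10},{"travel":[8,0,0],"roll":0,"jaw":10},{"travel":[5,0,0],"roll":0,"jaw":10},{"travel":[5,0,0],"roll":0,"jaw":10},{"travel":[5,0,0],"roll":0,"jaw":10},{"travel":[5,0,0],"roll":0,"jaw":10},{"travel":[5,0,0],"roll":0,"jaw":10},{"travel":[5,0,0],"roll":0,"jaw":10},{"travel":[5,0,0],"roll":0,"jaw":10},{"travel":[5,0,0],"roll":0,"jaw":10}]'

```text
clock: 4.4
tool_pos: [0.5768, -0.0568, 0.1006]
orientation: [180.0, -0.0, -13.5]
force: [0.2, 0.2, 0.9]
opening: 0.0099
gripper_force: 0.0
```

Emit:
apply_moves --targets '[{"travel":[5,0,0],"roll":0,"jaw":10},{"travel":[5,0,0],"roll":0,"jaw":10},{"travel":[5,0,0],"roll":0,"jaw":10},{"travel":[3,0,0],"roll":0,"jaw":10},{"travel":[0,0,0],"roll":0,"jaw":10},{"travel":[0,0,0],"roll":0,"jaw":10}]'

```text
clock: 5.0
tool_pos: [0.5937, -0.061, 0.1005]
orientation: [180.0, 0.0, -13.5]
force: [-0.6, 0.3, -0.2]
opening: 0.0097
gripper_force: 0.0
```

```bash
python3 - <<'E'
from h import *
o=ctrl.get_obs()
im=ctrl.snapshot('wrist')[:,:,::-1];cv2.imwrite('pics/w3.png',im)
print(o['clock'],o['tool_pos'],o['orientation'],o['opening'],o['force'])
print(R.from_euler('z',13.6,degrees=True).apply(o['tool_pos']-[.5733,-.0553,0]))
E
```

```text
5.0 [ 0.59372344 -0.06095459  0.10046482] [ 1.79995086e+02  1.46172165e-02 -1.35074354e+01] 0.009748957006280885 [-0.60827311  0.31594369 -0.19074421]
[ 0.02118042 -0.00069363  0.10046482]
```

View pics/w3.png

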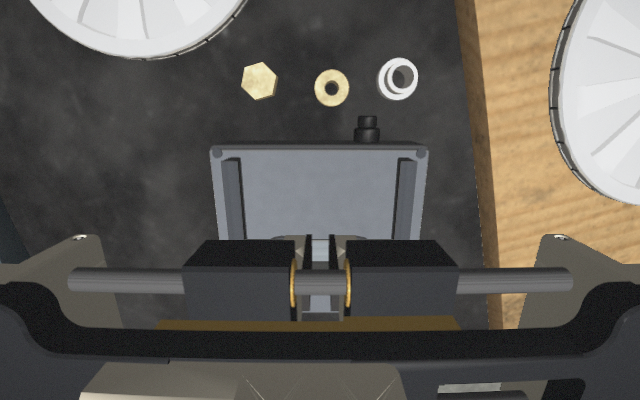

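```bash
python3 - <<'E'
from h import *
o=ctrl.get_obs();C=cam('wrist',o);s=(.5733,-.0553,-13.6)
for n,p in(('ridge',(36,0,91.5)),('plate back',(58,50,72.5)),('deck back',(73,84,55)),('tip',(21,26,79)),('ridge closed',(-15,0,91.5))):
    print(n,proj(C,st(*s,[np.array(p)/1000])).round(0))
im=ctrl.snapshot('scene')[:,:,::-1]
a=im[190:300,250:380]
b=ctrl.snapshot('top')[:,:,::-1][135:265,305:435]
cv2.imwrite('pics/c4.png',np.hstack([cv2.resize(a,(400,338),interpolation=3),cv2.resize(b,(338,338),interpolation=3)]))
E
```

```text
ridge [[319. 212.]]
plate back [[249. 174.]]
deck back [[209. 150.]]
tip [[283. 225.]]
ridge closed [[319. 278.]]
```

View pics/c4.png

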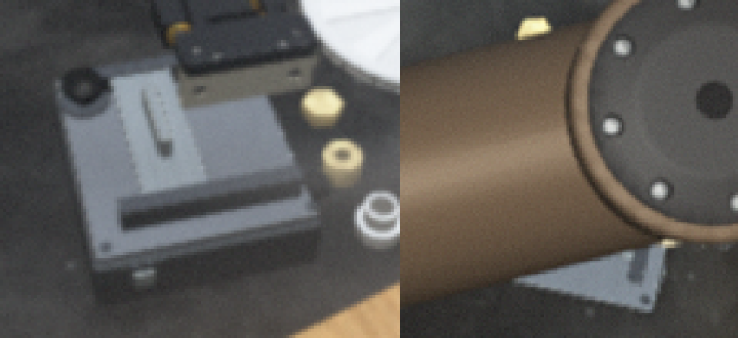

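The shutter has not moved: in the scene crop the ridge is still at (155,120), with the fingers beyond and above it. I'll check the fingertip height from the picture.

```bash
python3 - <<'E'
from h import *
C=cam('scene');s=(.5733,-.0553,-13.6)
f=lambda p:((proj(C,st(*s,[np.array(p)/1000]))[0]-[250,190])*[400/130,338/110]).round(0)
for z in(79,90,100,110,120,130):
    print(z,[f((21+dx,y,z)) for dx,y in((-9.5,26),(-9.5,-26),(9.5,-26))])
print('ridge ends',f((-15,28,91.5)),f((-15,-28,91.5)),'deck',f((-73,-84,55)),f((73,84,55)))
print(ctrl.get_obs()['joint_pos'])
im=ctrl.snapshot('scene')[:,:,::-1]
cv2.imwrite('pics/c5.png',cv2.resize(im[120:300,220:400],(600,600),interpolation=3))
E
```

```text
79 [array([185.,  89.]), array([203., 141.]), array([230., 136.])]
90 [array([185.,  78.]), array([203., 130.]), array([231., 125.])]
100 [array([185.,  67.]), array([203., 119.]), array([231., 114.])]
110 [array([185.,  57.]), array([203., 109.]), array([231., 104.])]
120 [array([184.,  46.]), array([203.,  98.]), array([231.,  93.])]
130 [array([184.,  35.]), array([203.,  87.]), array([232.,  82.])]
ridge ends [147.  81.] [165. 137.] deck [ 98. 255.] [245.  46.]
[ 1.28928219e+01  1.87404232e+01 -1.79269077e+01 -3.29817337e-03
 -5.33338680e+01  6.36124849e+01]
```

View pics/c5.png

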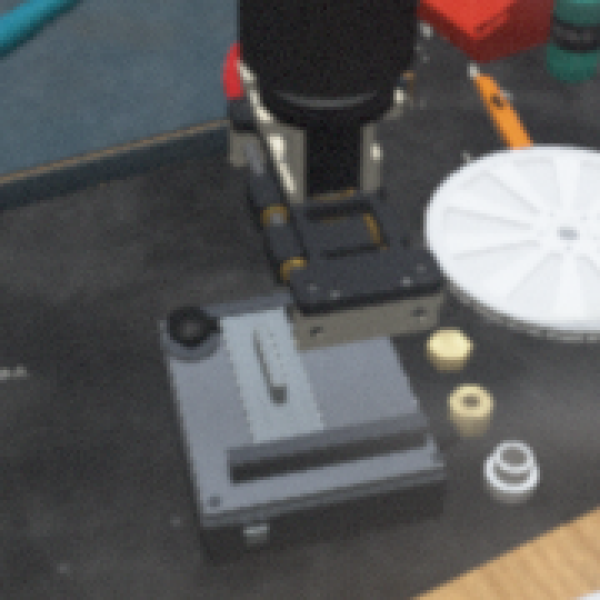

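```bash
python3 - <<'E'
from h import *
c=ctrl.calibration('wrist');C=(c['K'],c['dist_coeffs'],c['hand_eye'])
im=cv2.imread('pics/w3.png');k=4.5
cr=cv2.resize(im[190:320,240:400],None,fx=k,fy=k,interpolation=3)
for z,col in((22,(0,0,255)),(3,(0,255,0)),(-20,(255,0,0))):
    for p in((9.5,5,z),(9.5,26,z),(-9.5,5,z),(9.5,-5,z),(9.5,-26,z)):
        u=(proj(C,[np.array(p)/1000])[0]-[240,190])*k;cv2.circle(cr,tuple(u.astype(int).tolist()),4,col,-1)
cv2.imwrite('pics/w3c.png',cr)
# gripper body lower edge seen in scene at station y=-96
S=cam('scene');E=S[2];Rs=R.from_euler('z',13.6,degrees=True)
for px in((310,224.4),(352.6,214.5)):
    a=Rs.apply(ray(S,[px],[0.])[0]-[.5733,-.0553,0]);b=Rs.apply(ray(S,[px],[.2])[0]-[.5733,-.0553,0]);t=(-.0965-a[1])/(b[1]-a[1]);print(a+t*(b-a))
E
```

```text
[-0.01785465 -0.0965      0.189037  ]
[ 0.0593199  -0.0965      0.19448393]
```

View pics/w3c.png

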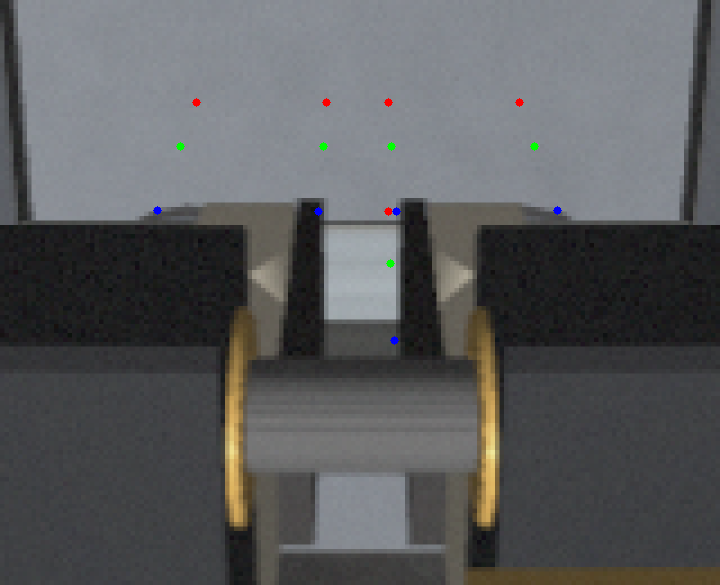

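Crop: the pad tips show at row ~200, which is tool z ≈ -16 to -20 mm, not the stated +22. The scene picture also puts the gripper body about 45 mm higher than stated. So the reported TCP is about 40 mm too low, and the fingers passed over the ridge. I'll back up, lower by 40 mm and push again.

Emit:
apply_moves --targets '[{"travel":[-15,0,0],"roll":0,"jaw":10},{"travel":[-20,0,0],"roll":0,"jaw":10},{"travel":[-20,0,0],"roll":0,"jaw":10},{"travel":[-21,0,0],"roll":0,"jaw":10},{"travel":[0,0,0],"roll":0,"jaw":10},{"travel":[0,0,10],"roll":0,"jaw":10},{"travel":[0,0,10],"roll":0,"jaw":10},{"travel":[0,0,10],"roll":0,"jaw":10},{"travel":[0,0,10],"roll":0,"jaw":10},{"travel":[0,0,0],"roll":0,"jaw":10}]'

```text
clock: 6.2
tool_pos: [0.5188, -0.0436, 0.0583]
orientation: [179.9, 0.2, -13.5]
force: [-0.3, 0.3, -0.2]
opening: 0.0096
gripper_force: 0.0
```

Emit:
apply_moves --targets '[{"travel":[5,0,0],"roll":0,"jaw":10},{"travel":[5,0,0],"roll":0,"jaw":10},{"travel":[5,0,0],"roll":0,"jaw":10},{"travel":[5,0,0],"roll":0,"jaw":10},{"travel":[5,0,0],"roll":0,"jaw":10},{"travel":[5,0,0],"roll":0,"jaw":10},{"travel":[5,0,0],"roll":0,"jaw":10},{"travel":[5,0,0],"roll":0,"jaw":10}]'

```text
clock: 7.0
tool_pos: [0.559, -0.0526, 0.0605]
orientation: [180.0, 0.0, -13.5]
force: [-2.1, 0.8, 1.8]
opening: 0.0097
gripper_force: 0.9
```

Emit:
apply_moves --targets '[{"travel":[5,0,0],"roll":0,"jaw":10},{"travel":[5,0,0],"roll":0,"jaw":10},{"travel":[5,0,0],"roll":0,"jaw":10},{"travel":[5,0,0],"roll":0,"jaw":10},{"travel":[5,0,0],"roll":0,"jaw":10},{"travel":[5,0,0],"roll":0,"jaw":10},{"travel":[4,0,0],"roll":0,"jaw":10},{"travel":[2,0,0],"roll":0,"jaw":10},{"travel":[0,0,0],"roll":0,"jaw":10},{"travel":[0,0,0],"roll":0,"jaw":10}]'

```text
clock: 8.0
tool_pos: [0.5943, -0.0608, 0.0606]
orientation: [-180.0, -0.0, -13.5]
force: [-0.6, 0.4, -0.3]
opening: 0.0098
gripper_force: 0.0
```

```bash
python3 - <<'E'
from h import *
o=ctrl.get_obs();C=cam('wrist',o)
im=ctrl.snapshot('wrist')[:,:,::-1];cv2.imwrite('pics/w4.png',im)
print(o['clock'],o['tool_pos'],o['orientation'],o['force'])
Rs=R.from_euler('z',13.6,degrees=True);f=lambda p:Rs.apply(p-np.array([.5733,-.0553,0]))
print(f(o['tool_pos']))
g=cv2.cvtColor(im,6);
for c in(280,320,360): print(c,g[100:240:3,c].tolist())
print('plate back edge row if x=59:',proj(C,st(.5733,-.0553,-13.6,[(.059,0,.0725),(.075,0,.055),(.032,0,.0915)])).round())
E
```

```text
8.0 [ 0.59431783 -0.0607634   0.06063986] [-1.79978642e+02 -4.77272801e-02 -1.34951010e+01] [-0.62092431  0.41009615 -0.25629189]
[ 0.02171319 -0.00036803  0.06063986]
280 [53, 57, 48, 50, 54, 59, 55, 49, 51, 50, 47, 52, 50, 50, 55, 51, 44, 61, 92, 87, 137, 140, 138, 140, 140, 136, 138, 139, 139, 95, 164, 170, 169, 161, 169, 176, 174, 168, 168, 87, 75, 76, 100, 157, 171, 169, 164]
320 [101, 53, 52, 54, 57, 54, 54, 51, 51, 48, 51, 51, 53, 51, 50, 46, 43, 60, 90, 81, 140, 139, 139, 139, 138, 139, 142, 139, 140, 94, 161, 170, 168, 166, 170, 173, 175, 167, 171, 88, 78, 72, 95, 163, 170, 166, 166]
360 [67, 67, 67, 66, 65, 68, 65, 68, 70, 67, 65, 67, 49, 47, 45, 36, 40, 61, 93, 78, 137, 140, 135, 139, 136, 138, 139, 139, 138, 92, 164, 167, 167, 164, 169, 173, 171, 169, 169, 90, 75, 76, 96, 171, 169, 171, 166]
plate back edge row if x=59: [[319. 187.]
 [319. 155.]
 [319. 244.]]
```

The plate's back edge is at row 188, so the shutter is about 51 mm open. I'm nudging it up to its end stop.

Emit:
apply_moves --targets '[{"travel":[1,0,0],"roll":0,"jaw":10},{"travel":[1,0,0],"roll":0,"jaw":10},{"travel":[0,0,0],"roll":0,"jaw":10}]'

```text
clock: 8.35
tool_pos: [0.5958, -0.0613, 0.0606]
orientation: [-180.0, 0.0, -13.5]
force: [-0.8, -0.1, 0.7]
opening: 0.0099
gripper_force: 0.5
```

Emit:
apply_moves --targets '[{"travel":[1,0,0],"roll":0,"jaw":10},{"travel":[1,0,0],"roll":0,"jaw":10},{"travel":[0,0,0],"roll":0,"jaw":10}]'

```text
clock: 8.65
tool_pos: [0.5961, -0.0616, 0.0603]
orientation: [180.0, 0.2, -13.5]
force: [-5.5, 4.3, 4.3]
opening: 0.0101
gripper_force: 3.6
```

The end stop is felt (about 7 N), so the shutter is fully open. Next I back off over the buttons and open the jaw to 44 mm.

Emit:
apply_moves --targets '[{"travel":[-4,0,0],"roll":0,"jaw":10},{"travel":[-9,0,0],"roll":0,"jaw":10},{"travel":[-9,0,0],"roll":0,"jaw":10},{"travel":[-9,0,0],"roll":0,"jaw":10},{"travel":[-9,0,0],"roll":0,"jaw":44},{"travel":[0,0,0],"roll":0,"jaw":44},{"travel":[0,0,0],"roll":0,"jaw":44},{"travel":[0,0,0],"roll":0,"jaw":44}]'

```text
clock: 9.45
tool_pos: [0.5593, -0.0524, 0.0607]
orientation: [-180.0, -0.0, -13.5]
force: [1.0, 0.7, 0.4]
opening: 0.0364
gripper_force: 0.0
```

```bash
python3 - <<'E'
from h import *
o=ctrl.get_obs()
im=ctrl.snapshot('wrist')[:,:,::-1];cv2.imwrite('pics/w5.png',cv2.resize(im[100:330,180:460],None,fx=2.5,fy=2.5,interpolation=3))
print(o['clock'],o['tool_pos'],o['orientation'],o['opening'],o['force'])
print(R.from_euler('z',13.6,degrees=True).apply(o['tool_pos']-[.5733,-.0553,0]))
E
```

```text
9.45 [ 0.55930801 -0.05243478  0.06073144] [-1.79991870e+02 -3.16467553e-02 -1.34911801e+01] 0.036427606924013034 [0.96020231 0.74277241 0.42504265]
[-0.0142734  -0.00050523  0.06073144]
```

View pics/w5.png

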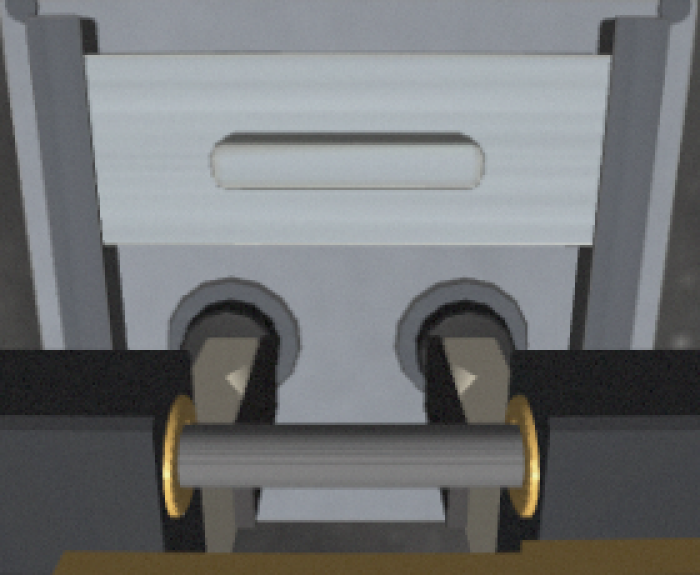

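Close view: the shutter is open and the two buttons (crop (232,335) and (464,335)) sit right under the fingertips, which are still opening. Descending in small steps.

Emit:
apply_moves --targets '[{"travel":[0,0,0],"roll":0,"jaw":44},{"travel":[0,0,0],"roll":0,"jaw":44},{"travel":[0,0,4],"roll":0,"jaw":44},{"travel":[0,0,4],"roll":0,"jaw":44},{"travel":[0,0,2],"roll":0,"jaw":44},{"travel":[0,0,0],"roll":0,"jaw":44},{"travel":[0,0,0],"roll":0,"jaw":44}]'

```text
clock: 10.2
tool_pos: [0.5589, -0.0525, 0.0506]
orientation: [180.0, 0.0, -13.5]
force: [-0.5, 0.7, 1.8]
opening: 0.0437
gripper_force: 0.9
```

Emit:
apply_moves --targets '[{"travel":[0,0,2],"roll":0,"jaw":44},{"travel":[0,0,2],"roll":0,"jaw":44},{"travel":[0,0,0],"roll":0,"jaw":44}]'

```text
clock: 10.5
tool_pos: [0.5589, -0.0525, 0.0465]
orientation: [180.0, -0.0, -13.5]
force: [-1.2, 1.2, 5.0]
opening: 0.0439
gripper_force: 2.3
```

Emit:
apply_moves --targets '[{"travel":[0,0,2],"roll":0,"jaw":44},{"travel":[0,0,2],"roll":0,"jaw":44},{"travel":[0,0,0],"roll":0,"jaw":44}]'

```text
clock: 10.8
tool_pos: [0.559, -0.0525, 0.0443]
orientation: [180.0, -0.0, -13.5]
force: [-7.9, 1.6, 19.3]
opening: 0.0439
gripper_force: 9.8
```

Both buttons have bottomed out (19 N). Holding.

Emit:
apply_moves --targets '[{"travel":[0,0,0],"roll":0,"jaw":44},{"travel":[0,0,0],"roll":0,"jaw":44},{"travel":[0,0,0],"roll":0,"jaw":44},{"travel":[0,0,0],"roll":0,"jaw":44},{"travel":[0,0,0],"roll":0,"jaw":44},{"travel":[0,0,0],"roll":0,"jaw":44},{"travel":[0,0,0],"roll":0,"jaw":44},{"travel":[0,0,0],"roll":0,"jaw":44},{"travel":[0,0,0],"roll":0,"jaw":44},{"travel":[0,0,0],"roll":0,"jaw":44}]'

```text
clock: 11.8
tool_pos: [0.5589, -0.0525, 0.0443]
orientation: [180.0, -0.0, -13.5]
force: [-6.1, 0.8, 19.1]
opening: 0.0441
gripper_force: 9.6
```

Emit:
apply_moves --targets '[{"travel":[0,0,0],"roll":0,"jaw":44},{"travel":[0,0,0],"roll":0,"jaw":44},{"travel":[0,0,0],"roll":0,"jaw":44},{"travel":[0,0,0],"roll":0,"jaw":44},{"travel":[0,0,0],"roll":0,"jaw":44},{"travel":[0,0,0],"roll":0,"jaw":44},{"travel":[0,0,0],"roll":0,"jaw":44},{"travel":[0,0,0],"roll":0,"jaw":44},{"travel":[0,0,0],"roll":0,"jaw":44},{"travel":[0,0,0],"roll":0,"jaw":44}]'

```text
clock: 12.8
tool_pos: [0.559, -0.0525, 0.0443]
orientation: [180.0, -0.0, -13.5]
force: [-6.8, 2.2, 19.5]
opening: 0.0438
gripper_force: 9.6
```

Emit:
apply_moves --targets '[{"travel":[0,0,0],"roll":0,"jaw":44},{"travel":[0,0,0],"roll":0,"jaw":44},{"travel":[0,0,0],"roll":0,"jaw":44},{"travel":[0,0,0],"roll":0,"jaw":44},{"travel":[0,0,0],"roll":0,"jaw":44},{"travel":[0,0,0],"roll":0,"jaw":44},{"travel":[0,0,0],"roll":0,"jaw":44},{"travel":[0,0,0],"roll":0,"jaw":44},{"travel":[0,0,0],"roll":0,"jaw":44},{"travel":[0,0,0],"roll":0,"jaw":44}]'

```text
clock: 13.8
tool_pos: [0.559, -0.0525, 0.0443]
orientation: [180.0, -0.0, -13.5]
force: [-6.2, 1.5, 20.0]
opening: 0.0442
gripper_force: 9.6
```

Emit:
apply_moves --targets '[{"travel":[0,0,0],"roll":0,"jaw":44},{"travel":[0,0,0],"roll":0,"jaw":44},{"travel":[0,0,0],"roll":0,"jaw":44},{"travel":[0,0,0],"roll":0,"jaw":44},{"travel":[0,0,0],"roll":0,"jaw":44},{"travel":[0,0,0],"roll":0,"jaw":44},{"travel":[0,0,0],"roll":0,"jaw":44},{"travel":[0,0,0],"roll":0,"jaw":44},{"travel":[0,0,0],"roll":0,"jaw":44},{"travel":[0,0,0],"roll":0,"jaw":44}]'

```text
clock: 14.8
tool_pos: [0.5589, -0.0525, 0.0443]
orientation: [180.0, -0.0, -13.5]
force: [-6.6, 2.0, 19.2]
opening: 0.0439
gripper_force: 9.6
```

```bash
python3 - <<'E'
from h import *
im=ctrl.snapshot('scene')[:,:,::-1];old=cv2.imread('pics/scene0.png')
C=cam('scene');e=proj(C,st(.5733,-.0553,-13.6,[(-.045,-.091,.031),(-.045,-.111,.031)]));print(e.round(1))
d=cv2.absdiff(im,old).sum(2);g=cv2.cvtColor(im,6);u,v=e.mean(0).astype(int)
print(u,v);print(cv2.cvtColor(old,6)[v-10:v+14,u-12:u+12:2]);print(g[v-10:v+14,u-12:u+12:2])
E
```

```text
[[296.8 280.3]
 [299.  288.4]]
297 284
[[ 86  79  77  82  90  85  91  87  78  70  50  58]
 [ 78  84  84  83  92  80  78  81  60  52  50  50]
 [ 85  82  81  76  85  74  59  66  49  47  48  54]
 [ 73  68  67  60  66  74  80  89  53  48  52  52]
 [ 57  49  50  54  77 112 119 119  48  45  49  53]
 [ 47  47  47  48  98 134 113  98  54  48  52  48]
 [ 45  50  46  47  75 103  89  79  49  49  51  52]
 [ 47  49  51  52  61  76  77  68  51  52  51  54]
 [ 46  48  47  51  57  69  67  64  52  48  54  46]
 [ 45  44  50  47  54  63  58  58  50  46  51  49]
 [ 49  49  47  53  49  50  50  52  50  52  51  58]
 [ 47  45  49  51  47  45  51  53  51  53  57  62]
 [ 52  49  47  52  48  50  54  55  53  56  59  60]
 [ 52  49  48  53  54  55  58  60  59  61  62  61]
 [ 50  51  56  57  57  59  56  64  60  60  60  62]
 [ 51  57  57  55  57  58  58  60  61  57  62  58]
 [ 56  60  58  60  55  56  60  63  58  62  63  62]
 [ 58  56  58  60  58  58  64  63  62  65  63  64]
 [ 58  57  56  61  60  61  61  65  63  67  65  67]
 [ 57  58  53  59  59  60  61  63  69  69  68  67]
 [ 62  62  61  62  59  62  65  68  72  74
[... 688 characters left out ...]
 48  59 145 161 159 133  55  53  49]
 [ 52  50  50  48  55 142 160 161 142  61  54  57]
 [ 45  45  49  47  50 136 161 150 133  61  61  61]
 [ 47  49  48  47  53 110 146 122  99  65  61  59]
 [ 45  47  48  54  57  80  97  88  78  59  60  59]
 [ 55  51  57  55  57  68  74  77  70  62  61  60]
 [ 54  56  60  57  53  66  76  74  66  61  60  61]
 [ 60  56  57  57  59  62  64  63  63  61  61  63]
 [ 62  60  56  57  57  63  62  62  61  65  60  65]
 [ 59  53  56  57  62  61  59  65  64  68  65  65]
 [ 61  58  60  58  58  60  66  66  69  67  70  67]
 [ 61  63  65  58  60  63  69  74  72  70  74  72]
 [ 65  64  64  60  69  63  69  77  71  72  72  72]
 [ 64  65  67  64  66  65  70  71  73  71  73  70]]
```

The bolt's lit edge moved about 8 px, which matches the full 20 mm. Letting go straight up.

Emit:
apply_moves --targets '[{"travel":[0,0,-5],"roll":0,"jaw":44},{"travel":[0,0,-10],"roll":0,"jaw":44},{"travel":[0,0,-20],"roll":0,"jaw":44},{"travel":[0,0,-30],"roll":0,"jaw":44},{"travel":[0,0,-30],"roll":0,"jaw":44},{"travel":[0,0,-30],"roll":0,"jaw":44},{"travel":[0,0,-20],"roll":0,"jaw":44},{"travel":[-30,0,0],"roll":0,"jaw":44},{"travel":[0,0,0],"roll":0,"jaw":44},{"travel":[0,0,0],"roll":0,"jaw":44}]'

```text
clock: 15.85
tool_pos: [0.5293, -0.0454, 0.1879]
orientation: [-180.0, -0.0, -13.5]
force: [0.2, 0.6, 0.4]
opening: 0.0441
gripper_force: 0.0
```

```bash
python3 - <<'E'
from h import *
o=ctrl.get_obs();C=cam('wrist',o);g=cv2.cvtColor(ctrl.snapshot('wrist'),cv2.COLOR_RGB2GRAY)
s=(.5733,-.0553,-13.6)
for y in(31,-31):  # button darkness, and rows of its disc at up height
    p=proj(C,st(*s,[(-.015,y/1000,.065),(-.002,y/1000,.065),(-.028,y/1000,.065)]));print(p.round(1).tolist(),g[int(p[1,1])-8:int(p[2,1])+10:1,int(p[0,0])].tolist())
print('plate back row for x=61',proj(C,st(*s,[(.061,0,.0725)])),g[60:130,319].tolist())
gs=cv2.cvtColor(ctrl.snapshot('scene'),cv2.COLOR_RGB2GRAY);print('bolt',gs[274:300,299].tolist())
print(o['tool_pos'],o['force'])
E
```

```text
[[289.5, 162.1], [289.1, 149.5], [289.8, 174.3]] [142, 142, 143, 121, 90, 89, 91, 90, 82, 48, 36, 92, 97, 96, 95, 97, 94, 96, 93, 95, 91, 90, 90, 90, 91, 90, 92, 86, 87, 85, 88, 82, 85, 55, 89, 91, 80, 134, 141, 138, 139, 143, 141]
[[348.7, 162.2], [349.1, 149.7], [348.3, 174.4]] [139, 141, 140, 117, 87, 87, 91, 92, 83, 47, 31, 84, 93, 96, 95, 93, 93, 90, 89, 93, 91, 88, 89, 89, 86, 86, 87, 84, 87, 84, 86, 82, 82, 60, 86, 90, 89, 116, 140, 140, 140, 139, 140]
plate back row for x=61 [[319.17219564  83.83013515]] [49, 51, 47, 50, 52, 45, 47, 49, 48, 44, 48, 68, 77, 118, 135, 138, 134, 134, 136, 136, 134, 136, 135, 135, 137, 138, 160, 163, 166, 164, 164, 162, 163, 164, 168, 168, 171, 172, 172, 169, 164, 165, 153, 135, 161, 166, 166, 167, 165, 165, 164, 162, 155, 142, 126, 149, 165, 166, 169, 169, 166, 167, 168, 169, 169, 172, 168, 164, 166, 166]
bolt [84, 80, 66, 90, 136, 149, 157, 160, 161, 163, 161, 163, 151, 121, 90, 80, 72, 66, 65, 68, 71, 74, 76, 74, 71, 72]
[ 0.52929171 -0.04538387  0.18792427] [0.18074336 0.60021916 0.37534194]
```

```bash
python3 -c "
from plant import ctrl
print(ctrl.close_job())"
```

```text
the job is handed in; nothing more can be done
None
```

The job is handed in, result not shown: shutter pushed to its end stop, both buttons held down about 4 s until the bolt was fully out in the picture, then the arm raised clear; I didn't confirm the button spring-back or recheck the loose parts.

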